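Tip the cake frame down onto the baking mat

TASK

The square cake frame is standing on edge on the baking sheet. Push it over so that it falls flat on the orange mat's side, then push it along the sheet until its wall sits flat against the short rim at that end. Only push it, never lift it off the sheet, and do not disturb the pastries or the label roll.

Things in the scene. Friction and masses are not known exactly. Their poses are not given: they have to be found in the camera images.
- sheet: Aluminium baking sheet fixed on the bench, 325 mm (its x) by 530 mm (its y), upright rim all round, 4 mm thick, top 22 mm above the bench; its floor is 4 mm above the bench. Origin: middle of the underside, at bench height. Inner faces of the short end rims at its y = +-261 mm, of the long rims at x = +-158.5 mm.
- mat: Flat orange baking mat, 270 mm (its x) by 190 mm (its y), fixed on the sheet towards one end or the other (centre 160 mm from the sheet's middle along the sheet's y); axes parallel to the sheet's; under 1 mm thick, no step. Origin: its centre.
- card: White card on the other half of the sheet, 240 mm (x) by 140 mm (y), 3 mm thick, fixed, with the three pastries on it. Origin: centre of its underside. Axes parallel to the sheet's.
- cake_frame: Loose square dark-steel cake frame, 4 walls 3 mm thick, both faces open, 160 x 160 mm outside, 50 mm deep, 0.3 to 0.55 kg. It starts standing on edge across the sheet's middle: own z up (160 mm), x (160 mm) and y (50 mm, where the opening looks) along the sheet's x and y within 0.15 rad. Origin: middle of the underside of the wall it stands on.
- frame_center (a point): Centre of the cake frame (empty space), 80 mm above its origin along its own z. Pushed level near its top, the frame tips about its bottom edge, passes balance at about 17 degrees (top moved some 50 mm) and falls flat by itself. Flat, it is 50 mm high and slides with a few N.
- foot_left (a point): On the cake frame: middle of the bottom edge on its own +y side (25 mm from its origin).
- foot_right (a point): On the cake frame: middle of the bottom edge on its own -y side (25 mm from its origin).
- label_roll: Loose white roll of labels standing on the bench, a ring of 100 mm outside diameter, 45 mm high, left of the sheet. Origin: centre of its underside. Not part of the work.
- pastry0: Loose yellow pastry in a cup with a clear domed lid, 66 mm across, 54 mm high, on the white card. Origin: centre of its underside. To be left alone.
- pastry1: Loose yellow pastry in a cup with a clear domed lid, 66 mm across, 54 mm high, on the white card. Origin: centre of its underside. To be left alone.
- pastry2: Loose yellow pastry in a cup with a clear domed lid, 66 mm across, 54 mm high, on the white card. Origin: centre of its underside. To be left alone.
Not all that is in view belongs to the job. What is shaped like the cake_frame but brown is not meant.

How it is judged:
At the end, for the whole second after the job is handed in: The cake frame lies flat (within 0.06 rad) on the sheet at the orange mat's end, its leading wall no more than 8 mm from the short rim there and parallel to it within 0.06 rad, at rest; pastries and label roll still upright ((angle between cake_frame's own y axis and vertical below 0.06 rad or angle between cake_frame's own y axis and vertical above 3.0816 rad) and height (world z) of frame_center below 0.034 m and horizontal distance between frame_center and mat below 0.13 m and (y of frame_center in the frame of sheet above 0.173 m or y of frame_center in the frame of sheet below -0.173 m) and angle between the z axis of cake_frame and the y axis of sheet, either way round below 0.06 rad and linear speed of cake_frame below 0.01 m/s and angle between each of pastry0, pastry1, pastry2, label_roll's own z axis and vertical below 0.1 rad); the robot touches nothing.
It fails at once if the cake frame is lifted off the sheet or rolled on its side (both bottom-edge sites more than 25 mm above the bench) (height (world z) of each of foot_left, foot_right above 0.025 m).
It fails at once if a pastry or the label roll is shifted by more than 15 mm or tipped by more than 0.3 rad (distance of any of pastry0, pastry1, pastry2, label_roll from where it was at the start of the episode above 0.015 m or angle between any of pastry0, pastry1, pastry2, label_roll's own z axis and vertical above 0.3 rad).
It also fails if it takes over 45 s, if anything falls off the work surface, if the arm or the gripper's body presses on something with over 40 N, if the wrist force passes 120 N, or if a joint passes its speed limit or range.

ROBOT

A 6-joint arm with a two-finger parallel gripper is mounted at the origin on the work surface. World frame = base frame: x ahead of the robot, y to its left, z up, the work surface at z = 0. Lengths are in m, angles in rad, forces in N, time in s.
With the tool pointing down it reaches from about 0.425 to 0.95 m from the base axis. Payload 3.5 kg.
Tool frame: the origin (TCP) lies midway between the tips of the shut fingers; the grasp point (between the pads) lies ctrl.grasp_offset behind it (ctrl.grasp_offset is the distance from the TCP to the grasp point, in m); x points along the fingers, y is the direction in which the jaws open and shut, and the axes are right-handed (so a half turn about x gives the same grasp; the last joint's range is limited). The gripper opens to 85 mm and grips with 20 to 120 N. Pads are 22 mm wide; open, the fingers measure 114 mm over their backs; the gripper's body (76 mm by 85 mm) begins 54 mm behind the grasp point. The pads swing forward as they close: fully open they stand 13 mm farther back than shut.
Start: joints at [1.097, 0.286, 1.577, -0, 1.279, -0.15], TCP at [0.215, 0.64, 0.231] pointing down, gripper open.
Joint ranges: [-2.77, 2.77], [-0.9, 2.22], [0.21, 2.48], [-1.53, 4.67], [0.24, 2.81], [-2.84, 2.84]. Speed limits (rad/s): [2.79, 2.79, 3.14, 3.14, 3.14, 3.14].

INTERFACE

Orientations are given as a unit quaternion [x, y, z, w].
In Python, from plant import readout, read_camera, sign_off, ctrl gives the robot as it stands.
- The arm moves only by the tool drive_tool, never from a script. Its argument "steps" is a list of rows, each a list of 5 numbers: the shift along the tool's x, y, z in cm, then the turn about the tool's x in degrees, then the opening, from 0 (shut) to 1 (fully open). A call has 1 to 10 rows; each row shifts and turns the commanded pose from where the row before left it, along the tool's axes as they then stand; what a row does not reach is not made up. A row lasts 1/10 s, in which the tool goes at most 50 mm and 8.59 degrees, less where a joint would pass 70% of its speed; a pose out of reach is approached as far as the arm can. A call is refused whole if a number of a shift passes 5 or a number of a turn 8.59, either way. A call with a gripper value outside its range is refused whole. The fingers move at their own pace and stop on an object; "force" is the grip in N (left out, the last holds). Time passes only in rows, so rows that do not move let the fingers close. It gives the time, the measured TCP pose, the force and the opening at its end, in the units of the state.
- readout.get_state(): the state, without advancing time (a new reading comes with each control period).
- read_camera(name): name is "side" or "top" or "wrist"; returns a dict with "frame" (400x640x3 uint8, red, green, blue), "vertical_fov" (degrees; the focal length in pixels is half the picture's height over the tangent of half this angle, whatever the lens; pixels are square), "cx", "cy" (the principal point, pixels), "eye" and "orientation" of the camera in the world. Camera axes: x right, y up, looking along -z (the intrinsics and any distortion apply to the point x, -y, -z); pixel columns grow to the right and rows downward; lengths in m; the calibration is good to about 2 mm. The wrist camera is an equidistant fisheye: a pixel r from the principal point sees the ray r / f radians off the axis. A picture is of the moment at which its call begins. There is no depth.
- sign_off(): hands the job in, once; it reports no verdict.
The state is a dict: "time": time; "qpos": joint angles; "dq": joint speeds; "joint_efforts": joint torques, N m; "eef_pos": TCP position; "tcp_rot": TCP orientation; "contact_force": force on the tool from outside, world axes, zero at the start; "wrist_torque": the same for the moment, N m; "opening": opening from 0.0 (shut) to 1.0 (fully open).
Only numpy, scipy, OpenCV 4.12 (cv2) and the standard library are available. Lean on these libraries where they do the work, as an engineer would, in place of code of your own. Each camera call takes 0.05 s, during which the arm holds its last target. There are 200 camera calls.

## Working session

There is one attempt and no reset: what is moved stays moved. The work goes in short steps, Python scripts to look and compute and a tool call to move; the robot and the scene stay as the last step left them, time stands still between calls to the robot, and variables do not carry over. Pictures are saved under pics/ and viewed, about 8 in all and at most 12, crops included, and the job is handed in when it is done.

Besides the shell and the picture viewer there is one more tool, called after "Request:" as name(argument=value, ...) on one line, values as JSON. drive_tool: Moves the arm, as the interface text tells. Its arguments: {"type":"object","properties":{"steps":{"type":"array","items":{"type":"array","items":{"type":"number"}}},"force":{"type":"number"}},"required":["steps"]}

```bash
mkdir -p pics; ls
python3 - <<'E'
from plant import readout, read_camera, ctrl
import cv2,pickle
s=readout.get_state();print(s,ctrl.grasp_offset)
for n in("top","side"):
    d=read_camera(n);cv2.imwrite(f"pics/{n}0.png",d["frame"][:,:,::-1]);pickle.dump(d,open(n+"0.pkl","wb"))
    print({k:v for k,v in d.items() if k!="frame"})
E
```

```text
pics
{'time': 0.0, 'qpos': array([ 1.09700225e+00,  2.87200489e-01,  1.57816165e+00,  2.78220692e-05,
        1.27855796e+00, -1.49997573e-01]), 'dq': array([-8.60664195e-04, -4.73564352e-04,  9.66933657e-04,  7.44160893e-05,
        3.02861690e-03,  7.96616335e-04]), 'joint_efforts': array([-8.96932506e-04, -4.06001544e+01, -2.92613429e+01, -1.95699881e-04,
        5.96800237e-03, -5.04595022e-06]), 'eef_pos': array([0.21443245, 0.63935989, 0.22993224]), 'tcp_rot': array([ 0.11320234,  0.69812054, -0.11476292,  0.6975976 ]), 'contact_force': array([-0.11041401,  0.98024045, -0.47556028]), 'wrist_torque': array([ 0.05958478, -0.02039783, -0.01090519]), 'opening': 1.0001820467660834} 0.0187
{'vertical_fov': 46.875746334263205, 'cx': 317.30196091946334, 'cy': 194.4194471136439, 'eye': array([0.40384579, 0.1418664 , 1.15414426]), 'orientation': array([ 0.06070143, -0.04147965, -0.70056037,  0.70979571])}
{'vertical_fov': 53.406472035365915, 'cx': 314.3142359390311, 'cy': 197.92951428897408, 'eye': array([1.14489801, 0.60470459, 0.80883701]), 'orientation': array([0.16943182, 0.34778106, 0.82127944, 0.41933431])}
```

View pics/top0.png

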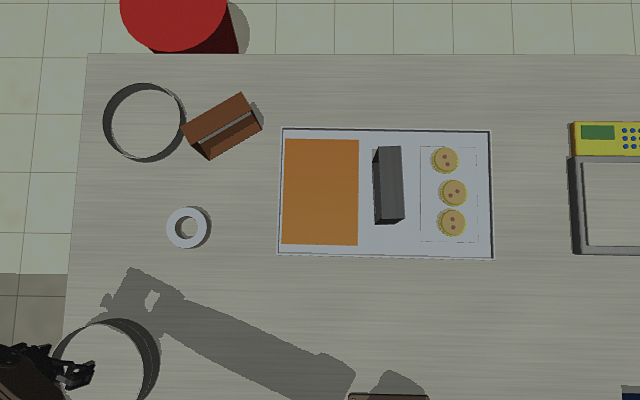

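View pics/side0.png

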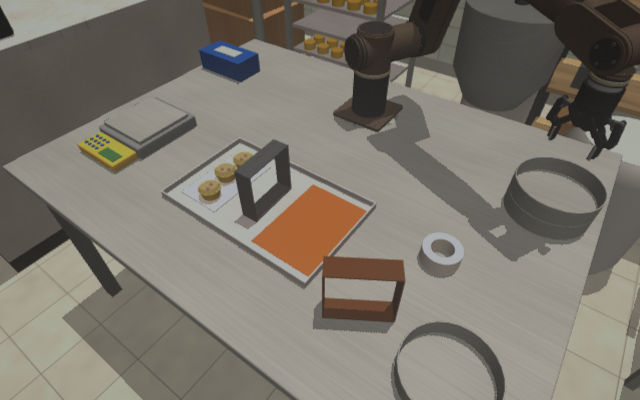

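```bash
cat > h.py <<'E'
import numpy as np,cv2,pickle
from scipy.spatial.transform import Rotation as R
def ray(d,px,z):
    px=np.atleast_2d(np.array(px,float));f=d["frame"].shape[0]/2/np.tan(np.radians(d["vertical_fov"])/2)
    c=np.c_[(px[:,0]-d["cx"])/f,-(px[:,1]-d["cy"])/f,-np.ones(len(px))]
    w=R.from_quat(d["orientation"]).apply(c);e=d["eye"]
    return e+w*((z-e[2])/w[:,2])[:,None]
def mask(d,kind):
    h=cv2.cvtColor(d["frame"],cv2.COLOR_RGB2HSV)
    lo,hi={"mat":((8,150,120),(18,255,255)),"pastry":((19,90,120),(32,255,255)),"dark":((0,0,0),(179,80,105))}[kind]
    return cv2.inRange(h,lo,hi)
def blobs(m,a=60):
    return [c for c in cv2.findContours(m,0,2)[0] if cv2.contourArea(c)>a]
E
python3 - <<'E'
from h import *
np.set_printoptions(precision=4,suppress=True)
d=pickle.load(open("top0.pkl","rb"));s=pickle.load(open("side0.pkl","rb"))
c=max(blobs(mask(d,"mat")),key=cv2.contourArea);r=cv2.minAreaRect(c);b=cv2.boxPoints(r);w=ray(d,b,.0045)
print("mat",b,w[:,:2],w.mean(0),[np.linalg.norm(w[i]-w[i-1]) for i in range(4)])
for nm,D in(("top",d),("side",s)):
  for c in blobs(mask(D,"pastry"),40):
    m=cv2.moments(c);p=[m["m10"]/m["m00"],m["m01"]/m["m00"]];print(nm,"pastry",p,ray(D,p,.035),cv2.contourArea(c))
a=d["frame"][120:265,270:500,::-1];b=s["frame"][130:285,160:385,::-1]
a=cv2.resize(a,None,fx=3.4,fy=3.4,interpolation=2)[:, :780];b=cv2.resize(b,None,fx=3.4,fy=3.4,interpolation=2)
cv2.imwrite("pics/c1.png",a);cv2.imwrite("pics/c2.png",b)
g=cv2.cvtColor(d["frame"],cv2.COLOR_RGB2GRAY)
for v in(155,185,215):print(v,g[v,366:412])
for u in (393,398): print(u,g[140:152,u],g[212:230,u])
E
```

```text
mat [[281.627  243.4877]
 [283.1085 138.2973]
 [358.0092 139.3522]
 [356.5276 244.5426]] [[0.4469 0.2613]
 [0.7159 0.2646]
 [0.7146 0.0725]
 [0.4469 0.0755]] [0.5811 0.1685 0.0045] [np.float64(0.18582502900450393), np.float64(0.26901252723799246), np.float64(0.19210335035399284), np.float64(0.267746491893846)]
top pastry [453.06411788132215, 221.96256471525288] [[ 0.5032 -0.155   0.035 ]] 418.5
top pastry [454.27604166666663, 191.53605769230768] [[ 0.5775 -0.16    0.035 ]] 416.0
top pastry [445.8939393939394, 158.81776094276094] [[ 0.6588 -0.1417  0.035 ]] 396.0
top pastry [606.9458536585366, 137.92235772357722] [[ 0.7148 -0.5357  0.035 ]] 2050.0
side pastry [208.9274136715997, 187.615221987315] [[ 0.6567 -0.1405  0.035 ]] 236.5
side pastry [224.6840363937138, 170.07196029776674] [[ 0.5753 -0.1593  0.035 ]] 201.5
side pastry [241.37170263788968, 157.65587529976017] [[ 0.5028 -0.1597  0.035 ]] 139.0
side pastry [106.96687587168758, 149.14016736401675] [[ 0.7212 -0.5438  0.035 ]] 956.0
155 [153 152 151 152 155 151 117 122  92  19  25  24  46  79  75  73  72  70
  71  73  70  74  75  73  73  71  71  71  71  72  72  71  69  68  71 105
 161 155 153 151 153 152 152 153 151 152]
185 [152 152 152 153 152 157 153  62  44  49  50  48  51  52  72  75  74  74
  74  72  74  74  74  76  75  75  75  74  73  70  71  74  74  73  70  70
  76 124 159 154 153 153 152 152 152 152]
215 [152 153 152 153 152 153 156 153  58  42  46  51  50  49  49  55  79  74
  73  74  74  75  75  75  76  76  74  75  74  73  74  71  71  74  74  72
  71  69  83 142 156 152 153 152 151 152]
393 [152 152 153 152 155 163  56  69  71  72  70  71] [ 76  76  76  75  75  75  64  24  30  25  27  26  95 162 155 152 152 153]
398 [152 153 153 153 156 134  58  66  69  68  71  70] [ 70  73  72  71  71  75  49  25  23  48 115 162 155 153 153 152 153 152]
```

View pics/c1.png

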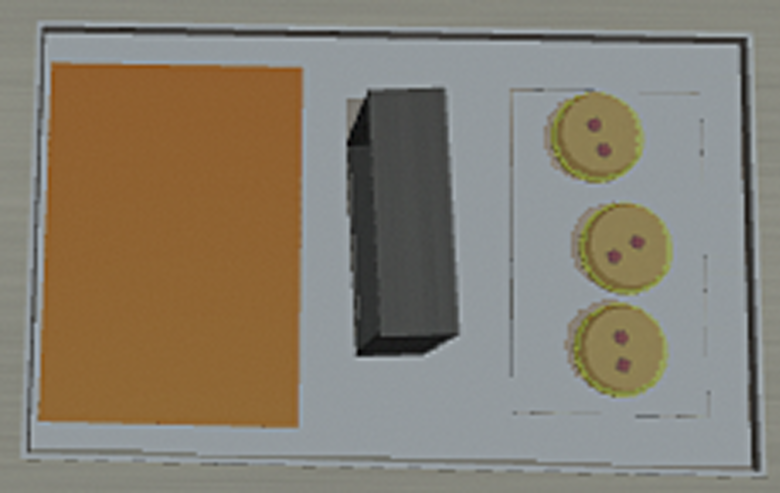

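View pics/c2.png

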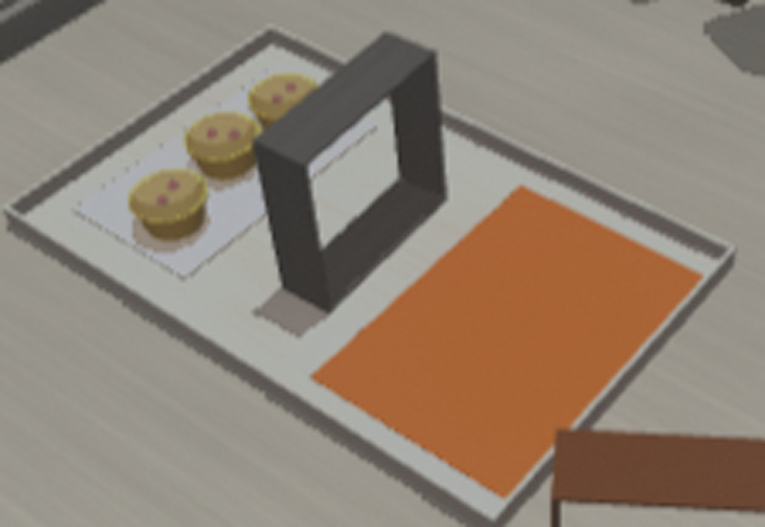

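Run:
```python
from h import *
np.set_printoptions(precision=4,suppress=True)
d=pickle.load(open("top0.pkl","rb"));s=pickle.load(open("side0.pkl","rb"))
o=lambda p,x,y:(np.array(p,float)-1.2)/3.4+[x,y]
def show(n,w):
    e=np.roll(w,-1,0)-w;print(n,w[:,:2].tolist(),"mid",w.mean(0)[:2],"len",np.linalg.norm(e,axis=1),"yaw",np.degrees(np.arctan2(-e[:,0],e[:,1])))
show("frametop",ray(d,o([(369,90),(444,88),(459,335),(378,336)],270,120),.164))
show("sheet top",ray(d,o([(41,25),(750,37),(766,474),(24,457)],270,120),.022))
show("frametop side",ray(s,o([(388,32),(436,52),(306,164),(257,142)],160,130),.164))
show("sheet side",ray(s,o([(270,28),(736,250),(494,524),(7,211)],160,130),.022))
print("foot side +y edge",ray(s,o([(446,199),(331,308)],160,130),.004))
```

```text
frametop [[0.6565740119811556, 0.037860547836211664], [0.6583001096723022, -0.01036882197971542], [0.4985703588162947, -0.018048735794731374], [0.49729901237486857, 0.032835012854622925]] mid [0.5777 0.0106] len [0.0483 0.1599 0.0509 0.1594] yaw [-177.9503   92.7527    1.4313  -88.1928]
sheet top [[0.7406222577859204, 0.2670163816369153], [0.7352551426654652, -0.2572086582366297], [0.416136049075901, -0.25611302065041486], [0.4203972567623574, 0.270872891750376]] mid [0.5781 0.0061] len [0.5243 0.3191 0.527  0.3202] yaw [179.4134  89.8033  -0.4633 -90.69  ]
frametop side [[0.4994642670820113, -0.016126369365641158], [0.4978691922263683, 0.03214846687827355], [0.6556744744206056, 0.03938576042141839], [0.6586007488633276, -0.006667991419821884]] mid [0.5779 0.0122] len [0.0483 0.158  0.0461 0.1594] yaw [   1.8925  -87.3741 -176.3643   93.4014]
sheet side [[0.419447235774953, -0.2524816233868429], [0.4220127024595941, 0.27501384984907123], [0.7463159499092784, 0.27276220348563956], [0.740078261123734, -0.2519604654214864]] mid [0.582  0.0108] len [0.5275 0.3243 0.5248 0.3206] yaw [ -0.2787 -90.3978 179.3189  90.0931]
foot side +y edge [[0.4973 0.0306 0.004 ]
 [0.6516 0.0353 0.004 ]]
```

```bash
cat > st.py <<'E'
from h import *
from plant import readout
np.set_printoptions(precision=4,suppress=True)
def st(target=None):
    s=readout.get_state();M=R.from_quat(s["tcp_rot"]).as_matrix()
    print(s["time"],"p",s["eef_pos"],"F",s["contact_force"],"op",round(s["opening"],2),"q",s["qpos"]);print("tool y",M[:,1],"z",M[:,2],"yaw y",np.degrees(np.arctan2(M[1,1],M[0,1])))
    if target is not None:print("cm to go in tool axes",100*M.T@(np.array(target)-s["eef_pos"]))
E
python3 -c "
from st import *
st([.578,-.06,.26])"
```

```text
0.1 p [0.2145 0.6394 0.2301] F [ 0.6675  0.0269 -0.5668] op 1.0 q [ 1.097   0.2871  1.578  -0.      1.2786 -0.15  ]
tool y [ 0.3182  0.948  -0.0021] z [ 0.948  -0.3182 -0.0003] yaw y 71.4468463913707
cm to go in tool axes [ -2.8937 -54.7444  56.7152]
```

Request:
drive_tool(steps=[[-0.4, 0, 0, 8, 1], [-0.4, 0, 0, 8, 1], [-0.4, 0, 0, 8, 1], [-0.4, 0, 0, 8, 1], [-0.4, 0, 0, 8, 1], [-0.4, 0, 0, 8, 1], [-0.4, 0, 0, 8, 1], [-0.4, 0, 0, 8, 1], [0, 0, 0, 8, 1], [0, 0, 0, 0, 1]])

```text
time: 1.1
eef_pos: [0.2146, 0.6397, 0.2628]
tcp_rot: [-0.502, -0.498, 0.503, -0.498]
contact_force: [-0.6, 0.6, -0.1]
opening: 0.998
```

```bash
python3 -c "
from st import *
st([.578,-.06,.26])"
```

```text
1.1 p [0.2146 0.6397 0.2628] F [-0.582   0.5671 -0.1321] op 1.0 q [ 1.097   0.2651  1.545  -0.      1.3324  1.1065]
tool y [ 1.     -0.0095 -0.0004] z [-0.0095 -1.      0.0008] yaw y -0.5448233701368997
cm to go in tool axes [ 0.3243 37.0009 69.6205]
```

Request:
drive_tool(steps=[[0, 1.85, 3.5, 0, 1], [0, 1.85, 3.5, 0, 1], [0, 1.85, 3.5, 0, 1], [0, 1.85, 3.5, 0, 1], [0, 1.85, 3.5, 0, 1], [0, 1.85, 3.5, 0, 1], [0, 1.85, 3.5, 0, 1], [0, 1.85, 3.5, 0, 1], [0, 1.85, 3.5, 0, 1], [0, 1.85, 3.5, 0, 1]])

```text
time: 2.1
eef_pos: [0.3966, 0.2866, 0.263]
tcp_rot: [-0.501, -0.499, 0.502, -0.498]
contact_force: [1.1, -0.1, -0.5]
opening: 1.0
```

Request:
drive_tool(steps=[[0, 1.85, 3.5, 0, 1], [0, 1.85, 3.5, 0, 1], [0, 1.85, 3.5, 0, 1], [0, 1.85, 3.5, 0, 1], [0, 1.85, 3.5, 0, 1], [0, 1.85, 3.5, 0, 1], [0, 1.85, 3.5, 0, 1], [0, 1.85, 3.5, 0, 1], [0, 1.85, 3.5, 0, 1], [0, 1.85, 3.4, 0, 1]])

```text
time: 3.1
eef_pos: [0.5783, -0.0642, 0.2628]
tcp_rot: [-0.502, -0.499, 0.502, -0.498]
contact_force: [0.8, -0.4, -0.6]
opening: 1.0
```

Request:
drive_tool(steps=[[0, 0, 0, 0, 1], [0, 0, 0, 0, 1]])

```text
time: 3.3
eef_pos: [0.5777, -0.0631, 0.2625]
tcp_rot: [-0.502, -0.498, 0.502, -0.497]
contact_force: [-0.1, 0.7, 0.3]
opening: 1.0
```

```bash
python3 -c "
from st import *
st([.578,-.06,.134])"
```

```text
3.3 p [ 0.5777 -0.0631  0.2625] F [-0.1287  0.6908  0.2731] op 1.0 q [-0.2835  0.0586  1.7789  0.0004  1.306  -0.2744]
tool y [ 1.     -0.0091 -0.0017] z [-0.0091 -1.     -0.0009] yaw y -0.5231393303318046
cm to go in tool axes [12.8486  0.0477 -0.2981]
```

Request:
drive_tool(steps=[[3, 0, 0, 0, 1], [3, 0, 0, 0, 1], [3, 0, 0, 0, 1], [2.5, 0, 0, 0, 1], [1.3, 0, 0, 0, 1], [0, 0, -0.5, 0, 1], [0, 0, -0.5, 0, 1], [0, 0, -0.5, 0, 1], [0, 0, 0, 0, 1]])

```text
time: 4.2
eef_pos: [0.5791, -0.0469, 0.1371]
tcp_rot: [0.503, 0.497, -0.501, 0.499]
contact_force: [-1.1, -0.4, 0.3]
opening: 0.999
```

Run:
```python
from st import *
from plant import read_camera
st()
cv2.imwrite("pics/s1.png",cv2.resize(read_camera("side")["frame"][40:300,120:440,::-1],None,fx=2.2,fy=2.2))
```

```text
4.2 p [ 0.5791 -0.0469  0.1371] F [-1.1245 -0.431   0.3238] op 1.0 q [-0.2555  0.1756  1.8901  0.0002  1.0729 -0.2472]
tool y [ 1.     -0.0084  0.0029] z [-0.0084 -1.      0.0006] yaw y -0.47967039708926174
```

View pics/s1.png

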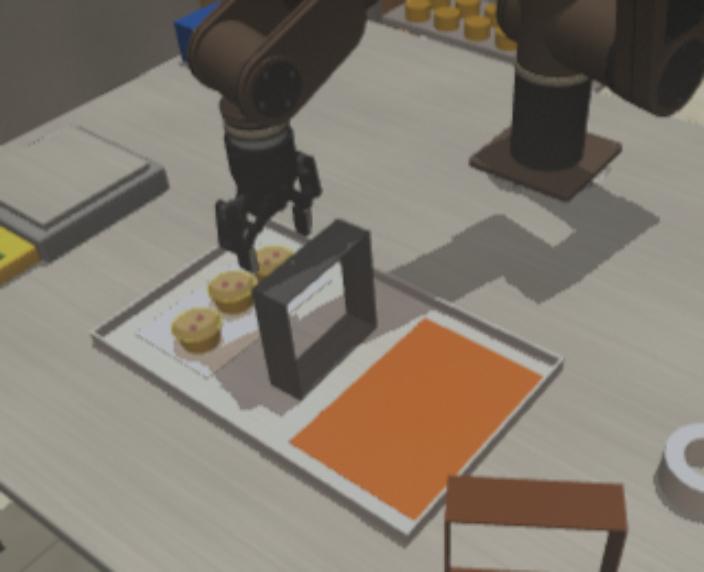

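Request:
drive_tool(steps=[[0.5, 0, 0, 0, 1], [0, 0, -0.5, 0, 1], [0, 0, -0.5, 0, 1], [0, 0, -0.5, 0, 1], [0, 0, -0.5, 0, 1], [0, 0, -0.5, 0, 1], [0, 0, -0.5, 0, 1], [0, 0, -0.5, 0, 1], [0, 0, -0.5, 0, 1]])

```text
time: 5.15
eef_pos: [0.5785, -0.0072, 0.1304]
tcp_rot: [0.502, 0.498, -0.502, 0.498]
contact_force: [-0.6, -0.6, -0.1]
opening: 1.001
```

Run:
```python
from st import *
from plant import read_camera
st()
cv2.imwrite("pics/s2.png",cv2.resize(read_camera("side")["frame"][40:300,120:440,::-1],None,fx=2.2,fy=2.2))
```

```text
5.15 p [ 0.5785 -0.0072  0.1304] F [-0.5707 -0.6323 -0.1176] op 1.0 q [-0.1877  0.1804  1.8983  0.      1.0628 -0.1781]
tool y [ 1.     -0.0096  0.    ] z [-0.0096 -1.     -0.    ] yaw y -0.5490256559400313
```

View pics/s2.png

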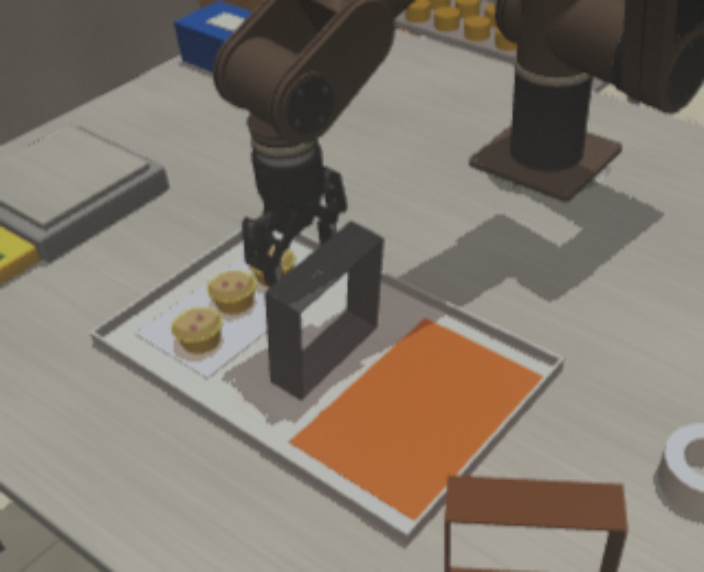

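The frame's foot stays put (bottom corner still near (300,395)) and its top has leaned toward the mat; tipping works. I'll push on past balance.

Request:
drive_tool(steps=[[0, 0, -0.5, 0, 1], [0, 0, -0.5, 0, 1], [0, 0, -0.5, 0, 1], [0, 0, -0.5, 0, 1], [0, 0, -0.5, 0, 1], [0, 0, -0.5, 0, 1], [0, 0, -0.5, 0, 1], [0, 0, -0.5, 0, 1], [0, 0, -0.5, 0, 1], [0, 0, 0, 0, 1]])

```text
time: 6.2
eef_pos: [0.5789, 0.038, 0.1303]
tcp_rot: [0.502, 0.498, -0.502, 0.498]
contact_force: [0.9, 0.2, 0.1]
opening: 0.998
```

Request:
drive_tool(steps=[[0, 0, 1, 0, 1], [0, 0, 1, 0, 1], [0, 0, 1, 0, 1], [0, 0, 1, 0, 1], [0, 0, 1, 0, 1], [0, 0, 1, 0, 1], [0, 0, 1, 0, 1], [0, 0, 0, 0, 1]])

```text
time: 7.0
eef_pos: [0.5783, -0.034, 0.1304]
tcp_rot: [-0.503, -0.497, 0.503, -0.497]
contact_force: [0.0, 0.3, 0.6]
opening: 0.999
```

Run:
```python
from st import *
from plant import read_camera
st()
d=read_camera("top");pickle.dump(d,open("top1.pkl","wb"))
a=cv2.resize(d["frame"][120:265,270:500,::-1],None,fx=2.6,fy=2.6,interpolation=2)
d=read_camera("side");pickle.dump(d,open("side1.pkl","wb"))
b=cv2.resize(d["frame"][130:285,160:385,::-1],(598,412))
cv2.imwrite("pics/t3.png",a);cv2.imwrite("pics/s3.png",b)
```

```text
7.0 p [ 0.5783 -0.034   0.1304] F [0.0468 0.3361 0.6245] op 1.0 q [-0.2338  0.182   1.8965 -0.0002  1.0629 -0.2223]
tool y [ 0.9999 -0.0113  0.0001] z [-0.0113 -0.9999  0.0002] yaw y -0.6498702259918334
```

View pics/s3.png

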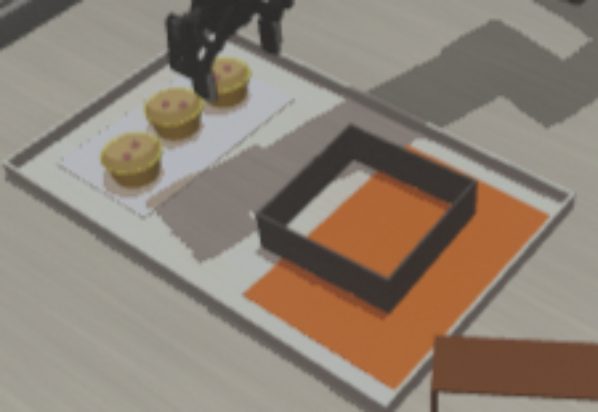

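Run:
```python
from st import *
s=pickle.load(open("side1.pkl","rb"))
p=np.array([(352,125),(257,214),(386,285),(477,182)],float)/2.658+[160,130]
w=ray(s,p,.054);e=np.roll(w,-1,0)-w
print(w,w.mean(0),np.linalg.norm(e,axis=1),np.degrees(np.arctan2(-e[:,0],e[:,1])))
```

```text
[[0.4983 0.0408 0.054 ]
 [0.657  0.0467 0.054 ]
 [0.6553 0.2057 0.054 ]
 [0.4931 0.199  0.054 ]] [0.5759 0.1231 0.054 ] [0.1588 0.159  0.1623 0.1583] [ -87.8472    0.613    92.3875 -178.1387]
```

Request:
drive_tool(steps=[[3, 0, 0, 0, 1], [3, 0, 0, 0, 1], [3, 0, 0, 0, 1], [1.5, 0, 0, 0, 1], [1, 0, 0, 0, 1], [0, 0, 0, 0, 1]])

```text
time: 7.7
eef_pos: [0.5777, -0.0322, 0.0144]
tcp_rot: [-0.502, -0.498, 0.503, -0.497]
contact_force: [0.0, -0.4, 0.2]
opening: 0.998
```

Request:
drive_tool(steps=[[0, 0, -1, 0, 1], [0, 0, -1, 0, 1], [0, 0, -1, 0, 1], [0, 0, -1, 0, 1], [0, 0, -1, 0, 1], [0, 0, -0.8, 0, 1], [0, 0, -0.6, 0, 1], [0, 0, -0.6, 0, 1], [0, 0, -0.6, 0, 1]])

```text
time: 8.6
eef_pos: [0.5791, 0.0434, 0.0155]
tcp_rot: [-0.502, -0.497, 0.503, -0.498]
contact_force: [0.7, -1.8, 1.5]
opening: 1.0
```

Request:
drive_tool(steps=[[0, 0, -0.7, 0, 1], [0, 0, -0.7, 0, 1], [0, 0, -0.7, 0, 1], [0, 0, -0.7, 0, 1], [0, 0, -0.7, 0, 1]])

```text
time: 9.1
eef_pos: [0.5795, 0.0789, 0.0154]
tcp_rot: [0.503, 0.497, -0.502, 0.498]
contact_force: [0.9, -3.7, 1.5]
opening: 1.001
```

Sliding at about 3 N. Now short steps toward the rim (expected contact near TCP y ≈ 0.098).

Request:
drive_tool(steps=[[0, 0, -0.5, 0, 1], [0, 0, -0.5, 0, 1], [0, 0, -0.3, 0, 1], [0, 0, -0.2, 0, 1], [0, 0, -0.1, 0, 1], [0, 0, 0, 0, 1]])

```text
time: 9.7
eef_pos: [0.5794, 0.0946, 0.0153]
tcp_rot: [0.502, 0.498, -0.502, 0.497]
contact_force: [0.4, -1.2, 0.4]
opening: 0.996
```

Run:
```python
from st import *
from plant import read_camera
st()
d=read_camera("side");pickle.dump(d,open("side2.pkl","wb"))
cv2.imwrite("pics/s4.png",cv2.resize(d["frame"][140:290,220:395,::-1],None,fx=4,fy=4,interpolation=2))
```

```text
9.7 p [0.5794 0.0946 0.0153] F [ 0.3596 -1.1966  0.4294] op 1.0 q [-0.0111  0.3654  1.9171  0.0004  0.8592 -0.0017]
tool y [ 1.     -0.0097 -0.0001] z [-0.0097 -1.     -0.0003] yaw y -0.5530758333844903
```

View pics/s4.png

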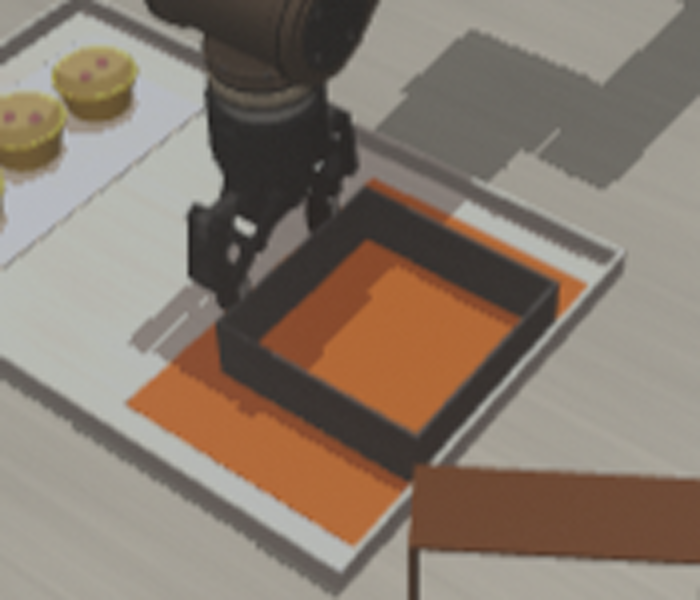

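Request:
drive_tool(steps=[[0, 0, -0.2, 0, 1], [0, 0, -0.2, 0, 1], [0, 0, 0, 0, 1]])

```text
time: 10.05
eef_pos: [0.5794, 0.097, 0.0152]
tcp_rot: [-0.502, -0.497, 0.503, -0.498]
contact_force: [-0.2, -6.4, 1.2]
opening: 1.0
```

Request:
drive_tool(steps=[[0, 0, -0.2, 0, 1], [0, 0, 0, 0, 1]])

```text
time: 10.25
eef_pos: [0.5793, 0.097, 0.0152]
tcp_rot: [-0.501, -0.497, 0.504, -0.499]
contact_force: [-2.5, -13.0, 2.2]
opening: 0.998
```

Request:
drive_tool(steps=[[0, 0, -0.2, 0, 1], [0, 0, 0, 0, 1]])

```text
time: 10.45
eef_pos: [0.5794, 0.097, 0.0153]
tcp_rot: [-0.5, -0.496, 0.505, -0.5]
contact_force: [-3.6, -21.2, 3.3]
opening: 0.998
```

Request:
drive_tool(steps=[[0, 0, 0.4, 0, 1], [0, 0, 1, 0, 1], [0, 0, 2, 0, 1], [0, 0, 2, 0, 1], [-3, 0, 1, 0, 1], [-4, 0, 0, 0, 1], [-4, 0, 0, 0, 1], [-4, 0, 0, 0, 1], [-4, 0, 0, 0, 1], [0, 0, 0, 0, 1]])

```text
time: 11.45
eef_pos: [0.5826, 0.0385, 0.213]
tcp_rot: [0.506, 0.494, -0.499, 0.501]
contact_force: [0.0, 0.3, 0.9]
opening: 0.997
```

Request:
drive_tool(steps=[[0, 0, 4, 0, 1], [0, 0, 4, 0, 1], [0, 0, 4, 0, 1], [0, 0, 4, 0, 1], [0, 0, 4, 0, 1], [0, 0, 4, 0, 1], [0, 0, 0, 0, 1]])

```text
time: 12.15
eef_pos: [0.576, -0.2055, 0.2042]
tcp_rot: [-0.503, -0.497, 0.504, -0.496]
contact_force: [0.5, 0.7, -0.7]
opening: 0.998
```

Run:
```python
from st import *
from plant import read_camera
st()
d=read_camera("top");pickle.dump(d,open("top3.pkl","wb"))
cv2.imwrite("pics/t5.png",cv2.resize(d["frame"][120:265,265:495,::-1],None,fx=3.4,fy=3.4,interpolation=2))
e=read_camera("side");pickle.dump(e,open("side3.pkl","wb"))
cv2.imwrite("pics/s5.png",cv2.resize(e["frame"][140:290,220:395,::-1],None,fx=4,fy=4,interpolation=2))
for n,D in(("top",d),("side",e)):
  for c in blobs(mask(D,"pastry"),40):
    m=cv2.moments(c);p=[m["m10"]/m["m00"],m["m01"]/m["m00"]];print(n,p,ray(D,p,.035))
```

```text
12.15 p [ 0.576  -0.2055  0.2042] F [ 0.5     0.6816 -0.6773] op 1.0 q [-0.5082  0.1719  1.7632 -0.0005  1.207  -0.4937]
tool y [ 0.9999 -0.0143 -0.0007] z [-0.0143 -0.9999  0.0002] yaw y -0.8213549030998927
top [451.5230166503428, 222.08063989552724] [[ 0.5029 -0.1513  0.035 ]]
top [453.7329615861214, 192.680916976456] [[ 0.5747 -0.1586  0.035 ]]
top [445.2282282282282, 159.89856523189854] [[ 0.6561 -0.1401  0.035 ]]
top [618.9213358657803, 137.08072174738842] [[ 0.7172 -0.5648  0.035 ]]
side [208.92891649413386, 187.71635610766046] [[ 0.657  -0.1402  0.035 ]]
side [224.80882352941177, 170.0408496732026] [[ 0.5749 -0.1591  0.035 ]]
side [243.00918273645544, 158.2139577594123] [[ 0.5019 -0.1536  0.035 ]]
side [106.9814332812771, 149.16137428422695] [[ 0.7213 -0.5437  0.035 ]]
side [369.94650205761315, 3.9547325102880655] [[-0.8876 -0.5184  0.035 ]]
```

View pics/t5.png

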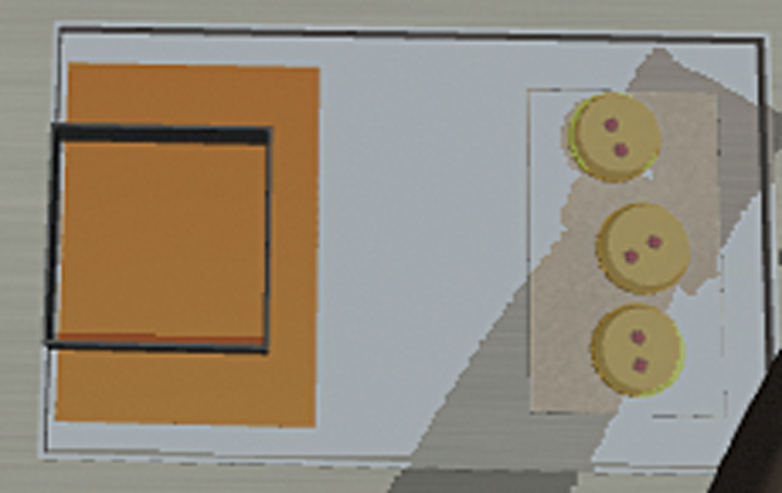

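View pics/s5.png

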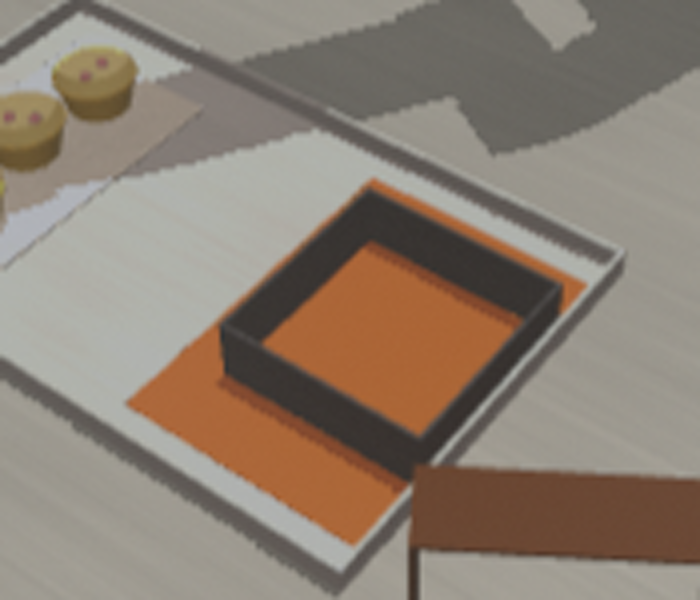

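Run:
```python
from st import *
t=pickle.load(open("top3.pkl","rb"));s=pickle.load(open("side3.pkl","rb"))
def show(n,w):
    e=np.roll(w,-1,0)-w;print(n,w[:,:2].tolist(),w.mean(0)[:2],np.linalg.norm(e,axis=1),np.degrees(np.arctan2(-e[:,0],e[:,1])))
show("top",ray(t,np.array([(53,124),(272,128),(267,352),(46,346)])/3.4+[265,120],.054))
show("side",ray(s,np.array([(372,190),(222,327),(415,440),(562,288)])/4+[220,140],.054))
print("rim outer top",ray(t,np.array([(56,22),(769,36),(41,457)])/3.4+[265,120],.022))
print("rim outer side",ray(s,np.array([(626,252),(340,592)])/4+[220,140],.022))
```

```text
top [[0.6566864117897679, 0.2642721097796197], [0.6551645027450439, 0.1069535602456561], [0.4944638300118669, 0.10943811081074252], [0.49669846089881065, 0.26497496735192966]] [0.5758 0.1864] [0.1573 0.1607 0.1556 0.16  ] [179.4457  89.1142  -0.8231 -90.2517]
side [[0.4995667033583989, 0.11491433246292049], [0.6586165819775249, 0.11286498516551724], [0.6610439485556806, 0.26569637251148465], [0.50323199613463, 0.2715587985114983]] [0.5806 0.1913] [0.1591 0.1529 0.1579 0.1567] [-90.7382  -0.9099  87.8725 178.6596]
rim outer top [[ 0.742   0.2677  0.022 ]
 [ 0.7351 -0.2595  0.022 ]
 [ 0.4196  0.27    0.022 ]]
rim outer side [[0.4208 0.2755 0.022 ]
 [0.7553 0.2797 0.022 ]]
```

```bash
python3 -c "
from plant import sign_off; print(sign_off())"
```

```text
the job is handed in; nothing more can be done
None
```

I tipped the dark-steel frame over onto the orange mat's side with the open fingers, then pushed it along the sheet until it stopped against the short rim. I backed the arm clear and handed in at about 12 s of the 45 s allowed. `sign_off()` gives no verdict, so these are my own last checks:

- **Against the rim:** the frame stopped moving and the push force rose from about 3 N while sliding to 21 N.
- **Position:** the frame centre is about 0.180 m along the sheet's y from its middle in both the top and side views. The limit is 0.173 m, and flush against the rim is 0.181 m.
- **Parallel:** the pushed wall and the sheet agree within about 0.5° (limit 3.4°). Single edges near the rim scatter up to about 2°, because their corners are hard to pick out.
- **Flat and clear:** the side view shows the frame lying flat, and the gripper touches nothing. I did not measure its tilt.
- **Pastries:** all three are still upright and match their starting positions within about 6 mm. The largest difference is on the one partly hidden in the side view at the start.
- **Label roll:** I did not measure it again. The arm passed above and to the side of it, with no force reading to suggest contact.

The two cameras differ by about 5 mm in absolute position (frame centre y 0.186 against 0.191 m), but they agree relative to the sheet.

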